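Hold down the calibration switch under a dispensary balance's pan

ROBOT

A 6-joint arm with a two-finger parallel gripper is mounted at the origin on the work surface. World frame = base frame: x ahead of the robot, y to its left, z up, the work surface at z = 0. Lengths are in mm, angles in rad, forces in N, time in s.
With the tool pointing down it reaches from about 350 to 875 mm from the base axis. Payload 4.2 kg.
Tool frame: the origin (TCP) lies at the very end of the fingers, on their centre line; the grasp point (between the pads) lies arm.grip_point_offset behind it (arm.grip_point_offset is the distance from the TCP to the grasp point, in mm); z points along the fingers, y is the line along which they close (so a half turn about z gives the same grasp; the last joint's range is limited). The gripper opens to 85 mm and grips with 20 to 120 N. Pads are 22 mm wide; open, the fingers measure 114 mm over their backs; the gripper's body (76 mm by 85 mm) begins 54 mm behind the grasp point. The pads swing forward as they close: fully open they stand 13 mm farther back than shut.
Start: joints at [-0.899, 0.385, 0.008, 0, -1.194, -0.259], TCP at [250.747, -572.473, 231.312] pointing down, gripper open.
Joint ranges: [-3.14, 3.14], [-1.21, 2.06], [-1.07, 1.41], [-3.16, 2.05], [-2.99, -0.16], [-3.1, 3.1]. Speed limits (rad/s): [2.79, 2.79, 3.14, 3.14, 3.14, 3.14].

INTERFACE

Orientations are given as a unit quaternion [x, y, z, w].
In Python, from bench import arm, cams, ticket gives the robot as it stands.
- The arm moves only by the tool servo_tool, never from a script. Its argument "commands" is a list that holds one entry, the list of rows, each a list of 7 numbers: the closure in counts, from 0 (fully open) to 255 (shut), then the shift along the tool's x, y, z in m, then the turn, a rotation vector about the tool's x, y, z in degrees. In form: [[[grip, x, y, z, ax, ay, az], ...]]. A call has 1 to 10 rows; each row shifts and turns the commanded pose from where the row before left it, along the tool's axes as they then stand; what a row does not reach is not made up. A row lasts 1/12 s, in which the tool goes at most 41.7 mm and 7.16 degrees, less where a joint would pass 70% of its speed; a pose out of reach is approached as far as the arm can. A call with a gripper value outside its range is refused whole. The fingers move at their own pace and stop on an object; the grip force is fixed at half the most. Time passes only in rows, so rows that do not move let the fingers close. It gives the time, the measured TCP pose, the force, the opening and the grip force at its end, in the units of the state.
- arm.read_state(): the state, without advancing time (a new reading comes with each control period).
- cams.get_image(name): name is "side" or "top"; returns a dict with "frame" (480x640x3 uint8, blue, green, red), "K" (3x3 intrinsics, pixels), "k1" (the pictures are not rectified: a ray, as slopes to the right and down, at radius r is drawn at 1 + k1 r^2 times it, then the intrinsics apply), "T" (4x4, takes a point from camera to world coordinates). Camera axes: x right, y up, looking along -z (the intrinsics and any distortion apply to the point x, -y, -z); pixel columns grow to the right and rows downward; lengths in mm; the calibration is good to about 2 mm. A picture is of the moment at which its call begins. There is no depth.
- ticket.job_done(): hands the job in; it is judged then, once.
The state is a dict: "clock": time; "joints": joint angles; "joint_vel": joint speeds; "joint_efforts": joint torques, N m; "position": TCP position; "ee_rot": TCP orientation; "contact_force": force on the tool from outside, world axes, zero at the start; "wrist_torque": the same for the moment, N m; "gripper_width": finger opening in mm; "grasp_force": force on a finger pad.
Only numpy, scipy, OpenCV 4.12 (cv2) and the standard library are available. Lean on these libraries where they do the work, as an engineer would, in place of code of your own. Each camera call takes 0.05 s, during which the arm holds its last target. There are 200 camera calls.

TASK

The small dispensing balance on the counter is being calibrated, and its calibration switch sits in a round well in the housing, under the weighing pan. Lift the pan off its four pins and lay it gently, right way up, on the bare counter; then take the round-handled probe from the wooden stand and, holding it upright, press the switch down with its tip, lightly, at about 5 N. Finish still holding the switch down like that with the probe in the gripper, and leave the jar, the brass weight and the spatula undisturbed.

Things in the scene. Friction and masses are not known exactly. Their poses are not given: they have to be found in the camera images.
- balance: White dispensing balance, 200 (its x) x 160 (its y) x 48 mm, fixed to the counter. Origin: centre of its underside; z up; its sloping key panel is at its -x end. Flat top 48 mm up, from x = -50 to +100 mm, bare for 36 mm beyond the pan's long sides. The switch well, a round hole 22 mm wide in the flat top at (49, 20) mm, is hidden under the seated pan.
- pan_seat (a point): Centre of the pan carrier, level with its pin tops, at (30, 0, 63) mm in the balance's frame: an H of aluminium bars (58 x 108 mm over all, top 57 mm up, middle bar 12 mm wide along the balance's y) with four rubber pins, 8 mm thick, at +-25 mm along x and +-49 mm along y, rising to 63 mm.
- pan: Loose stainless weighing pan, about 0.16 kg: an upside-down tray, 68 (its x) x 120 (its y) x 12 mm, walls and top 3 mm, open below. Origin: centre of its rim plane (underside), z up. It just rests on the pins, its inside 2 to 3 mm clear of them, its axes along the balance's, rim 54 mm and face 66 mm above the counter. Grasp it across its 68 mm width; under its rim are 6 mm of air.
- cal_switch (a joint): Calibration switch plunger, straight down, 0 m up and free, 0.005 m bottomed; spring: 1.2 N to start moving, 1.2 N per mm more, about 7 N at the bottom. It switches at 0.002 m.
- cal_top (a point): Centre of the switch plunger's flat top: a black disc 14 mm wide in the well, 3 mm below the housing's flat top (45 mm above the counter) when free; at (49, 20, 45) mm in the balance's frame.
- probe: Probe, 130 mm long, about 0.06 kg, upright in one of the stand's holes. Origin: the end of its round tip; z runs up along it. A steel shaft 6 mm thick from 0 to 55 mm, then a round black plastic handle 14 mm thick to 130 mm. In the stand its tip is 5 mm above the counter and its handle, resting on the stand's top by its shoulder, stands free from 60 to 135 mm above the counter.
- probe_tip (a point): The end of the probe's tip (the probe's origin).
- stand: Dark wooden tool stand, 110 (its x) x 54 (its y) x 60 mm, fixed to the counter, with two 9 mm holes straight down at x = -28 and x = +28 mm, y = 0. Origin: centre of its underside. The probe is in one hole, the spatula in the other (either way round).
- spatula: Bystander: steel weighing spatula standing in the stand's other hole, with a 14 mm collar at the stand's top, a thin 6 mm stem and a flat blade 16 x 3 mm, its top 145 mm above the counter. Origin: lower end of its stem.
- jar: Bystander: white ceramic herb jar with a blue lid, 64 mm wide, 75 mm high, loose on the counter. Origin: centre of its underside.
- weight: Bystander: brass 200 g calibration weight, 30 mm wide, 47 mm high, loose on the counter. Origin: centre of its underside.
Mind the look-alikes: they are no part of the job. Of the things shaped like the pan, the stainless one is meant.

How it is judged (in metres and radians):
On the way, in this order (a step that is already met when the one before it is completed fails the run):
1. the pan is lifted off its pins in the fingers (z of pan in the frame of balance above 0.075 m and contact force between the fingers and pan above 1 N), for 0.1 s.
2. the pan lies right way up on the counter, let go and at rest (height (world z) of pan below 0.005 m and angle between pan's own z axis and vertical below 0.08 rad and linear speed of pan below 0.02 m/s and contact force between the fingers and pan below 0.1 N), for 0.2 s.
3. the probe is drawn clear of the stand in the fingers (height (world z) of probe_tip above 0.062 m and contact force between the fingers and probe above 1 N), for 0.1 s.
At the end, for the whole second after the job is handed in: The pan lies flat (within 0.08 rad), right way up and still, its rim on the counter; the fingers hold the probe still and upright (within 0.17 rad), its tip on the calibration switch (within 9 mm of its centre), which is down by more than 2 mm under a force of 2 to 12 N (height (world z) of pan below 0.005 m and angle between pan's own z axis and vertical below 0.08 rad and linear speed of each of pan, probe below 0.02 m/s and contact force between the fingers and probe above 1 N and angle between probe's own z axis and vertical below 0.17 rad and horizontal distance between probe_tip and cal_top below 0.009 m and value of joint cal_switch above 0.002 m and contact force between probe and cal_switch between 2 and 12 N); the arm keeps its last pose, push and grip.
It fails at once if the switch is pressed with more than 20 N (contact force between probe and cal_switch above 20 N).
It fails at once if the pan is dropped (let go and moving faster than 0.6 m/s) (contact force between the fingers and pan below 0.05 N and linear speed of pan above 0.6 m/s).
It fails at once if the jar, the brass weight or the spatula is shifted by more than 30 mm or tipped over (distance of any of jar, weight, spatula from where it was at the start of the episode above 0.03 m or angle between any of jar, weight's own z axis and vertical above 0.4 rad).
It also fails if it takes over 67 s, if anything falls off the work surface, if the arm or the gripper's body presses on something with over 40 N, if the wrist force passes 120 N, or if a joint passes its speed limit or range.

## Working session

There is one attempt and no reset: what is moved stays moved. The work goes in short steps, Python scripts to look and compute and a tool call to move; the robot and the scene stay as the last step left them, time stands still between calls to the robot, and variables do not carry over. Pictures are saved under pics/ and viewed, at most 10 in all, crops included, and the job is handed in when it is done.

Besides the shell and the picture viewer there is one more tool, called after ">>>" by a JSON object that holds its "method" and its "body", one argument or row to a line. servo_tool: Moves the arm, as the interface text tells. Its arguments: {"type":"object","properties":{"commands":{"type":"array","items":{"type":"array","items":{"type":"array","items":{"type":"number"}}}}},"required":["commands"]}

```bash
mkdir -p pics
python3 - <<'E'
from bench import arm,cams
import cv2,numpy as np
print(arm.read_state(), arm.grip_point_offset)
for n in("top","side"):
    d=cams.get_image(n); cv2.imwrite(f"pics/{n}0.png",d["frame"]); print(n,d["K"],d["k1"],np.round(d["T"],3))
E
```

```text
{'clock': 0.0, 'joints': array([-8.99423925e-01,  3.85539906e-01,  6.61250167e-03, -4.89399107e-04,
       -1.19399315e+00, -2.58593212e-01]), 'joint_vel': array([ 0.00069863, -0.00040908,  0.00019981, -0.00038248, -0.00017516,
       -0.00014813]), 'joint_efforts': array([-1.44280248e-04, -3.92287016e+01,  1.88402957e+01,  4.18639988e+00,
       -4.59456991e-03, -1.48598343e-05]), 'position': array([ 250.49676474, -571.962495  ,  230.2278429 ]), 'ee_rot': array([-2.04838977e-01,  9.78795083e-01,  1.05133465e-03, -2.72970717e-04]), 'contact_force': array([ 0.84329408, -1.14786889,  0.95976512]), 'wrist_torque': array([-0.01622051,  0.03167218, -0.00810457]), 'grasp_force': 0.0, 'gripper_width': 85.24582612164951} 18.700000000000003
top [[519.64422495   0.         314.78470893]
 [  0.         519.64422495 244.50526326]
 [  0.           0.           1.        ]] -0.08019805829196497 [[ 2.400000e-02  9.820000e-01 -1.870000e-01  4.191180e+02]
 [-1.000000e+00  2.400000e-02  2.000000e-03  6.656900e+01]
 [ 6.000000e-03  1.870000e-01  9.820000e-01  1.149273e+03]
 [ 0.000000e+00  0.000000e+00  0.000000e+00  1.000000e+00]]
side [[465.22338302   0.         315.40535424]
 [  0.         465.22338302 244.58945079]
 [  0.           0.           1.        ]] -0.007296947468981813 [[-8.23000e-01  4.24000e-01 -3.77000e-01  3.04494e+02]
 [-5.67000e-01 -5.92000e-01  5.73000e-01  5.83927e+02]
 [ 2.00000e-02  6.85000e-01  7.28000e-01  7.33841e+02]
 [ 0.00000e+00  0.00000e+00  0.00000e+00  1.00000e+00]]
```

View pics/top0.png

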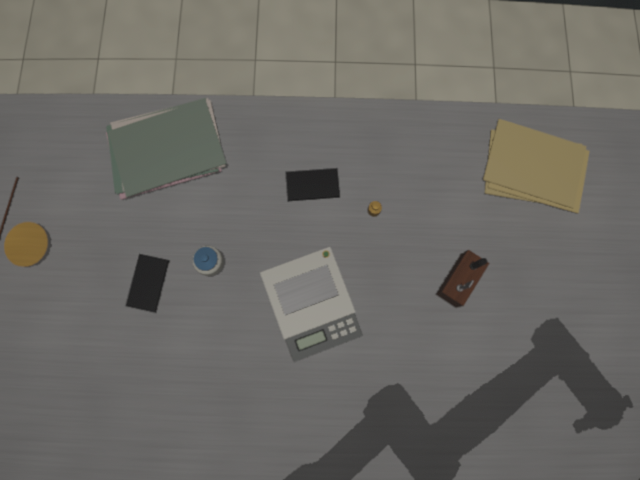

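View pics/side0.png

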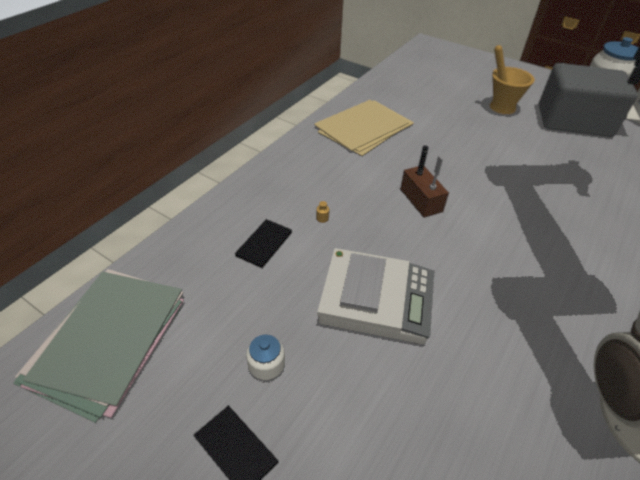

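The top view shows the balance at about (310,300), with the pan on it at (306,290). The stand is at (463,278), with the black round handle near (479,264) and the spatula near (463,288). The jar is at (206,260) and the weight at (375,208).

There are three pan-shaped things: a grey metallic one at (306,290) and black ones at (313,184) and (148,283). The grey one on the balance is the stainless pan. I'll confirm it in an enlarged crop.

```bash
cat > h.py <<'E'
import numpy as np,cv2
from bench import arm,cams
def dist(d): return np.array([d["k1"],0,0,0,0.])
def ray(d,uv):
    p=cv2.undistortPoints(np.array(uv,float).reshape(-1,1,2),d["K"],dist(d)).reshape(-1,2)
    v=np.c_[p[:,0],-p[:,1],-np.ones(len(p))]@d["T"][:3,:3].T
    return d["T"][:3,3],v
def onz(d,uv,z):
    o,v=ray(d,uv); return o+v*((z-o[2])/v[:,2])[:,None]
def proj(d,P):
    P=np.atleast_2d(P).astype(float); c=(P-d["T"][:3,3])@d["T"][:3,:3]
    return cv2.projectPoints(c*[1,-1,-1],np.zeros(3),np.zeros(3),d["K"],dist(d))[0].reshape(-1,2)
def crop(d,x,y,w,h,s):
    return cv2.resize(d["frame"][y:y+h,x:x+w],None,fx=s,fy=s,interpolation=cv2.INTER_CUBIC)
E
python3 - <<'E'
from h import *
a=cams.get_image("top");b=cams.get_image("side")
c=np.zeros((600,800,3),np.uint8)
c[:,:500]=crop(a,257,245,100,120,5)
c[:300,500:]=crop(a,438,243,60,60,5)
c[300:,500:]=crop(b,395,140,60,60,5)
c=np.clip(c*1.6,0,255).astype(np.uint8)
cv2.imwrite("pics/c1.png",c)
E
```

```text
(no output)
```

View pics/c1.png

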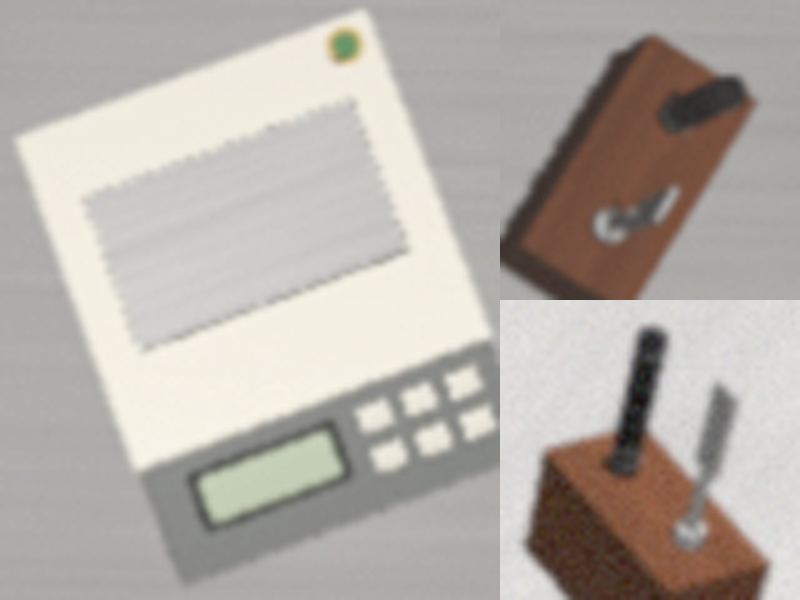

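The crop confirms the brushed stainless pan sits on the balance, with corners in the crop at (83,200), (353,98), (410,248) and (143,350). The round black handle is the probe, with its base at (672,118) and its top at (738,88). The spatula with the flat blade is in the near hole.

Run:
```python
from h import *
a=cams.get_image("top");b=cams.get_image("side")
np.set_printoptions(precision=1,suppress=True)
f=lambda p:np.array(p)/5+[257,245]-.4
P=onz(a,f([(83,200),(353,98),(410,248),(143,350)]),66)[:,:2]
B=onz(a,f([(15,138),(368,8),(492,338),(135,470)]),48)[:,:2]
def fit(Q,L,name):
    L=np.array(L,float);q=Q-Q.mean(0);l=L-L.mean(0)
    th=np.arctan2((l[:,0]*q[:,1]-l[:,1]*q[:,0]).sum(),(l*q).sum())
    R=np.array([[np.cos(th),-np.sin(th)],[np.sin(th),np.cos(th)]])
    t=Q.mean(0)-R@L.mean(0); print(name,t,np.degrees(th),"res",(Q-L@R.T-t).ravel());return R,t
R,t=fit(B,[(100,80),(100,-80),(-50,-80),(-50,80)],"bal")
fit(P,[(34,60),(34,-60),(-34,-60),(-34,60)],"pan")
print("pan exp",R@[30,0]+t,"switch",R@[49,20]+t)
g=lambda x,y:(np.array([x-500,y])/5+[438,243]-.4)
print("probe base",onz(a,[g(672,118)],62),"top",onz(a,[g(738,88)],135),"spat",onz(a,[g(612,222)],62))
s=lambda x,y:(np.array([x-500,y-300])/5+[395,140]-.4)
print("side base",onz(b,[s(625,468)],62),"top",onz(b,[s(652,335)],135),"spat",onz(b,[s(690,535)],62))
print("jar",onz(a,[(206,259)],75),"weight",onz(a,[(375,208)],47),"lookalike",onz(a,[(313,184),(148,283)],10))
```

```text
bal [503.   69.4] 21.688887561347055 res [-0.5  0.6  0.6 -0.5 -0.4 -0.   0.2  0. ]
pan [529.9  80.7] 22.381890190512 res [-0.4  0.7 -0.2 -0.5 -0.   0.4  0.7 -0.6]
pan exp [530.8  80.5] switch [541.1 106.1]
probe base [[ 587.5 -271.5   62. ]] top [[ 588.9 -276.   135. ]] spat [[ 542.4 -244.4   62. ]]
side base [[ 583.9 -275.    62. ]] top [[ 585.7 -275.7  135. ]] spat [[ 538.4 -247.9   62. ]]
jar [[587.3 292.3  75. ]] weight [[713.9 -65.3  47. ]] lookalike [[776.8  72.2  10. ]
 [540.3 432.2  10. ]]
```

Both views agree. The pan is at about (530.5, 80.5) at 22°, the switch at about (541, 106), the probe at (587, -275) and the spatula at (540, -246). I'll move over the pan next.

>>> {"method": "servo_tool", "body": {
  "commands": [
    [[0,-0.0288,0.027,0,0,0,0],[0,-0.0288,0.027,0,0,0,0],[0,-0.0288,0.027,0,0,0,0],[0,-0.0288,0.027,0,0,0,0],[0,-0.0288,0.027,0,0,0,0],[0,-0.0288,0.027,0,0,0,0],[0,-0.0288,0.027,0,0,0,0],[0,-0.0288,0.027,0,0,0,0],[0,-0.0288,0.027,0,0,0,0],[0,-0.0288,0.027,0,0,0,0]]
  ]
}}

```text
clock: 1.13
position: [406.6, -207.8, 231.7]
ee_rot: [-0.205, 0.979, -0.0, 0.0]
contact_force: [0.4, -0.3, 0.0]
gripper_width: 85.6
grasp_force: 0.0
```

>>> {"method": "servo_tool", "body": {
  "commands": [
    [[0,-0.0288,0.027,0,0,0,0],[0,-0.0288,0.027,0,0,0,0],[0,-0.0288,0.027,0,0,0,0],[0,-0.0288,0.027,0,0,0,0],[0,-0.0288,0.027,0,0,0,0],[0,-0.0288,0.027,0,0,0,0],[0,-0.0288,0.027,0,0,0,0],[0,-0.0288,0.027,0,0,0,0],[0,0,0,0.04,0,0,0],[0,0,0,0.04,0,0,0]]
  ]
}}

```text
clock: 1.97
position: [533.2, 83.8, 152.5]
ee_rot: [-0.207, 0.978, 0.001, 0.004]
contact_force: [-0.1, 0.3, -2.3]
gripper_width: 85.4
grasp_force: 0.0
```

>>> {"method": "servo_tool", "body": {
  "commands": [
    [[0,0,0,0,0,0,-7],[0,0,0,0,0,0,-7],[0,0,0,0,0,0,-7],[0,0,0,0,0,0,-7],[0,0,0,0,0,0,-7],[0,0,0,0,0,0,-7],[0,0,0,0,0,0,-7],[0,0,0,0,0,0,-7],[0,0,0,0,0,0,-7],[0,0,0,0,0,0,-7]]
  ]
}}

```text
clock: 2.8
position: [530.6, 80.7, 151.4]
ee_rot: [0.731, -0.682, 0.0, -0.0]
contact_force: [-0.0, 0.0, 0.4]
gripper_width: 85.5
grasp_force: 0.0
```

>>> {"method": "servo_tool", "body": {
  "commands": [
    [[0,0,0,0,0,0,-7],[0,0,0,0,0,0,-7],[0,0,0,0,0,0,-4.4],[0,0,0,0,0,0,0],[0,0,0,0,0,0,0]]
  ]
}}

```text
clock: 3.22
position: [530.6, 80.7, 151.3]
ee_rot: [0.829, -0.56, -0.0, -0.0]
contact_force: [0.2, -0.6, 0.4]
gripper_width: 85.5
grasp_force: 0.0
```

```bash
cat > s.py <<'E'
from h import *
from scipy.spatial.transform import Rotation as Ro
import sys
np.set_printoptions(precision=2,suppress=True)
s=arm.read_state();R=Ro.from_quat(s["ee_rot"]).as_matrix()
print(s["clock"],"pos",s["position"],"F",s["contact_force"],"w",s["gripper_width"],s["grasp_force"],"j",s["joints"])
print("x",R[:,0],"y",R[:,1],"yawy",np.degrees(np.arctan2(R[1,1],R[0,1])),"z",R[:,2])
if len(sys.argv)>3:
    t=np.array([float(v) for v in sys.argv[1:4]]); print("tool delta mm",R.T@(t-s["position"]))
E
python3 s.py 530.5 80.5 75
```

```text
3.2167 pos [530.62  80.67 151.34] F [ 0.16 -0.55  0.45] w 85.47158281018767 0.0 j [ 0.45  0.31 -0.32 -0.   -0.94 -0.07]
x [ 0.37 -0.93 -0.  ] y [-0.93 -0.37 -0.  ] yawy -158.07144020114058 z [ 0.  0. -1.]
tool delta mm [ 0.12  0.18 76.34]
```

>>> {"method": "servo_tool", "body": {
  "commands": [
    [[0,0,0,0.03,0,0,0],[0,0,0,0.03,0,0,0],[0,0,0,0.02,0,0,0],[0,0,0,0.008,0,0,0],[0,0,0,0.007,0,0,0],[0,0,0,0.004,0,0,0],[0,0,0,0,0,0,0],[0,0,0,0,0,0,0]]
  ]
}}

```text
clock: 3.88
position: [531.4, 81.0, 53.2]
ee_rot: [0.829, -0.559, 0.001, -0.001]
contact_force: [-0.0, 0.1, 0.7]
gripper_width: 85.1
grasp_force: 0.0
```

Run:
```python
from h import *
b=cams.get_image("side");a=cams.get_image("top")
print(proj(b,[[530.5,80.5,66]]),proj(a,[[530.5,80.5,66]]))
c=np.hstack([crop(b,305,210,100,125,4),crop(a,257,225,100,125,4)])
cv2.imwrite("pics/c2.png",np.clip(c*1.5,0,255).astype(np.uint8))
```

```text
[[361.92323803 279.01028632]] [[306.22929445 289.00366137]]
```

View pics/c2.png

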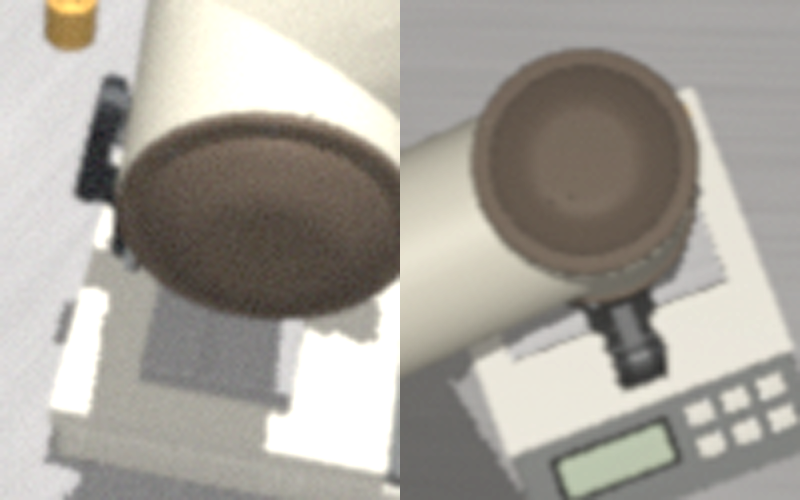

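The crop shows the pan between the open fingers, with the tip of the far one near side-view pixel (335,271). I'll lower a little while watching the force.

>>> {"method": "servo_tool", "body": {
  "commands": [
    [[0,0,0,0.003,0,0,0],[0,0,0,0.0015,0,0,0],[0,0,0,0,0,0,0],[0,0,0,0,0,0,0]]
  ]
}}

```text
clock: 4.32
position: [530.6, 80.7, 47.9]
ee_rot: [0.829, -0.559, 0.0, -0.0]
contact_force: [0.4, -0.0, 0.4]
gripper_width: 85.5
grasp_force: 0.0
```

>>> {"method": "servo_tool", "body": {
  "commands": [
    [[0,0,0,0.0015,0,0,0],[0,0,0,0,0,0,0],[0,0,0,0,0,0,0]]
  ]
}}

```text
clock: 4.57
position: [530.6, 80.6, 46.2]
ee_rot: [0.829, -0.559, -0.0, 0.0]
contact_force: [0.7, -1.1, 0.4]
gripper_width: 85.2
grasp_force: 0.0
```

>>> {"method": "servo_tool", "body": {
  "commands": [
    [[20,0,0,-0.0015,0,0,0],[40,0,0,0,0,0,0],[60,0,0,0,0,0,0],[100,0,0,0,0,0,0],[100,0,0,0,0,0,0],[100,0,0,0,0,0,0],[100,0,0,0,0,0,0]]
  ]
}}

```text
clock: 5.15
position: [531.0, 80.7, 48.6]
ee_rot: [0.829, -0.559, 0.0, -0.0]
contact_force: [-1.6, -1.1, 5.1]
gripper_width: 66.2
grasp_force: 66.4
```

>>> {"method": "servo_tool", "body": {
  "commands": [
    [[100,0,0,-0.003,0,0,0],[100,0,0,-0.006,0,0,0],[100,0,0,-0.01,0,0,0],[100,0,0,-0.015,0,0,0],[100,0,0,-0.02,0,0,0],[100,0,0,-0.02,0,0,0],[100,0,0,-0.01,0,0,0],[100,0,0,0,0,0,0],[100,0,0,0,0,0,0]]
  ]
}}

```text
clock: 5.9
position: [530.4, 80.7, 132.0]
ee_rot: [0.829, -0.559, -0.0, -0.0]
contact_force: [-0.2, -0.2, -2.1]
gripper_width: 66.3
grasp_force: 67.3
```

```bash
python3 s.py 510 -115 60
```

```text
5.9 pos [530.43  80.74 131.97] F [-0.16 -0.24 -2.12] w 66.32101855647315 67.34085202217102 j [ 0.45  0.33 -0.35 -0.   -0.89 -0.07]
x [ 0.37 -0.93 -0.  ] y [-0.93 -0.37 -0.  ] yawy -157.97649302539213 z [ 0.  0. -1.]
tool delta mm [173.83  92.39  71.8 ]
```

>>> {"method": "servo_tool", "body": {
  "commands": [
    [[100,0.0217,0.0115,0,0,0,0],[100,0.0217,0.0115,0,0,0,0],[100,0.0217,0.0115,0,0,0,0],[100,0.0217,0.0115,0,0,0,0],[100,0.0217,0.0115,0,0,0,0],[100,0.0217,0.0115,0,0,0,0],[100,0.0217,0.0115,0,0,0,0],[100,0.0217,0.0115,0,0,0,0],[100,0,0,0,0,0,0]]
  ]
}}

```text
clock: 6.65
position: [508.5, -117.7, 129.9]
ee_rot: [0.828, -0.561, -0.002, 0.001]
contact_force: [-0.4, -0.1, -1.6]
gripper_width: 66.3
grasp_force: 67.3
```

>>> {"method": "servo_tool", "body": {
  "commands": [
    [[100,0,0,0.025,0,0,0],[100,0,0,0.025,0,0,0],[100,0,0,0.025,0,0,0],[100,0,0,0.02,0,0,0],[100,0,0,0.015,0,0,0],[100,0,0,0.01,0,0,0],[100,0,0,0.005,0,0,0],[100,0,0,0,0,0,0],[100,0,0,0,0,0,0]]
  ]
}}

```text
clock: 7.4
position: [510.8, -114.7, 6.9]
ee_rot: [0.829, -0.559, 0.0, 0.0]
contact_force: [-0.1, 0.6, -1.8]
gripper_width: 66.3
grasp_force: 67.3
```

```bash
python3 s.py
python3 - <<'E'
from h import *
b=cams.get_image("side");a=cams.get_image("top")
c=np.hstack([crop(b,340,140,100,125,4),crop(a,350,230,100,125,4)])
cv2.imwrite("pics/c3.png",np.clip(c*1.5,0,255).astype(np.uint8))
E
```

```text
7.4 pos [ 510.83 -114.66    6.9 ] F [-0.06  0.58 -1.77] w 66.32942934486137 67.30323225259781 j [ 0.09  0.49 -0.5   0.   -0.58  0.3 ]
x [ 0.38 -0.93  0.  ] y [-0.93 -0.38 -0.  ] yawy -157.92570249669077 z [ 0. -0. -1.]
```

View pics/c3.png

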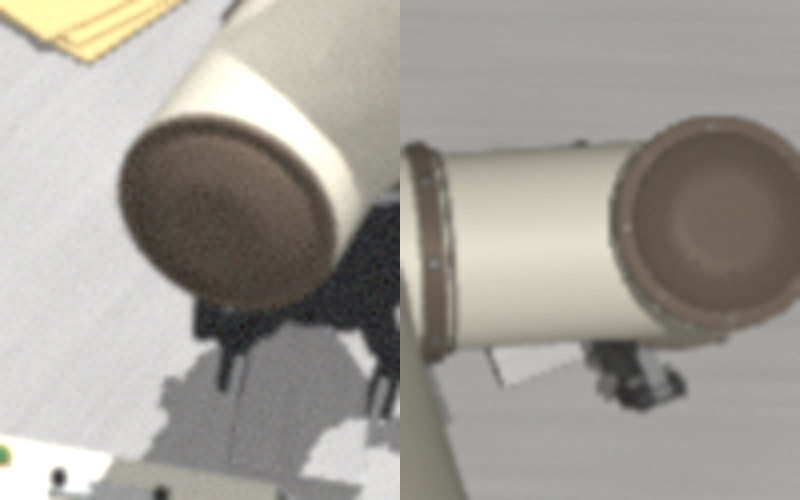

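The crop shows the pan in the fingers, level and just above the counter. I'll lower it in small steps until it touches.

>>> {"method": "servo_tool", "body": {
  "commands": [
    [[100,0,0,0.003,0,0,0],[100,0,0,0.003,0,0,0],[100,0,0,0.002,0,0,0],[100,0,0,0.001,0,0,0],[100,0,0,0,0,0,0],[100,0,0,0,0,0,0]]
  ]
}}

```text
clock: 8.0
position: [510.5, -114.8, -2.2]
ee_rot: [0.829, -0.559, -0.0, 0.0]
contact_force: [0.5, 0.2, -1.3]
gripper_width: 66.2
grasp_force: 67.3
```

>>> {"method": "servo_tool", "body": {
  "commands": [
    [[100,0,0,0.001,0,0,0],[100,0,0,0,0,0,0],[100,0,0,0,0,0,0]]
  ]
}}

```text
clock: 8.25
position: [510.5, -114.8, -3.2]
ee_rot: [0.829, -0.559, -0.0, -0.0]
contact_force: [-0.2, 0.1, -1.7]
gripper_width: 66.3
grasp_force: 67.3
```

>>> {"method": "servo_tool", "body": {
  "commands": [
    [[100,0,0,0.001,0,0,0],[100,0,0,0,0,0,0],[100,0,0,0,0,0,0]]
  ]
}}

```text
clock: 8.5
position: [510.5, -114.8, -4.2]
ee_rot: [0.829, -0.559, -0.0, 0.0]
contact_force: [-0.4, 0.2, -1.2]
gripper_width: 66.4
grasp_force: 67.3
```

>>> {"method": "servo_tool", "body": {
  "commands": [
    [[100,0,0,0.001,0,0,0],[100,0,0,0,0,0,0],[100,0,0,0,0,0,0]]
  ]
}}

```text
clock: 8.75
position: [510.5, -114.8, -5.3]
ee_rot: [0.829, -0.559, -0.0, 0.0]
contact_force: [-0.2, 0.3, -1.8]
gripper_width: 66.2
grasp_force: 67.3
```

>>> {"method": "servo_tool", "body": {
  "commands": [
    [[100,0,0,0.001,0,0,0],[100,0,0,0,0,0,0],[100,0,0,0,0,0,0]]
  ]
}}

```text
clock: 9.0
position: [510.6, -114.8, -5.4]
ee_rot: [0.829, -0.559, 0.0, -0.0]
contact_force: [-1.9, 0.5, 4.9]
gripper_width: 66.3
grasp_force: 68.1
```

>>> {"method": "servo_tool", "body": {
  "commands": [
    [[100,0,0,0.001,0,0,0],[100,0,0,0,0,0,0],[100,0,0,0,0,0,0]]
  ]
}}

```text
clock: 9.25
position: [510.6, -114.8, -5.4]
ee_rot: [0.829, -0.559, 0.0, 0.0]
contact_force: [-4.1, 1.9, 12.5]
gripper_width: 66.5
grasp_force: 68.9
```

The pan is down. I'll ease off the push and open.

>>> {"method": "servo_tool", "body": {
  "commands": [
    [[100,0,0,-0.001,0,0,0],[45,0,0,0,0,0,0],[30,0,0,0,0,0,0],[15,0,0,0,0,0,0],[0,0,0,0,0,0,0],[0,0,0,0,0,0,0],[0,0,0,0,0,0,0],[0,0,0,0,0,0,0]]
  ]
}}

```text
clock: 9.92
position: [510.5, -114.8, -6.3]
ee_rot: [0.829, -0.559, -0.0, 0.0]
contact_force: [0.1, -0.0, 0.3]
gripper_width: 85.4
grasp_force: 0.0
```

>>> {"method": "servo_tool", "body": {
  "commands": [
    [[0,0,0,-0.005,0,0,0],[0,0,0,-0.01,0,0,0],[0,0,0,-0.04,0,0,0],[0,0,0,-0.04,0,0,0],[0,0,0,-0.04,0,0,0],[0,0,0,-0.04,0,0,0],[0,0,0,-0.04,0,0,0],[0,0,0,0,0,0,0]]
  ]
}}

```text
clock: 10.58
position: [515.2, -115.4, 219.2]
ee_rot: [0.83, -0.558, 0.008, -0.005]
contact_force: [0.6, -0.1, 0.5]
gripper_width: 85.5
grasp_force: 0.0
```

```bash
python3 s.py 587 -275 200
python3 - <<'E'
from h import *
b=cams.get_image("side");a=cams.get_image("top")
print(proj(b,[[510.6,-114.8,12]]),proj(a,[[510.6,-114.8,12]]))
c=np.hstack([crop(b,360,170,100,125,4),crop(a,350,230,100,125,4)])
cv2.imwrite("pics/c4.png",np.clip(c*1.5,0,255).astype(np.uint8))
E
```

```text
10.5833 pos [ 515.24 -115.39  219.21] F [ 0.57 -0.05  0.5 ] w 85.54945598190112 0.0 j [ 0.09  0.22 -0.26  0.   -1.07  0.3 ]
x [ 0.38 -0.93  0.01] y [-0.93 -0.38 -0.02] yawy -157.83961451717127 z [ 0.02 -0.   -1.  ]
tool delta mm [174.71  -5.93  20.86]
[[413.67319317 241.54002551]] [[395.41792327 302.65771039]]
```

View pics/c4.png

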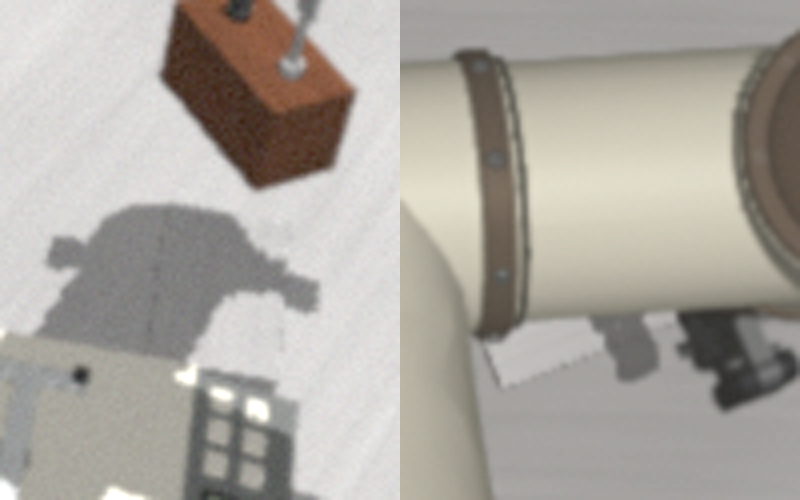

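The crop shows the pan flat on the counter under the arm, with its corner near top-view pixel (375,326). I'll go to the probe now.

>>> {"method": "servo_tool", "body": {
  "commands": [
    [[0,0.0355,-0.0021,0,0,0,0],[0,0.0355,-0.0021,0,0,0,0],[0,0.0355,-0.0021,0,0,0,0],[0,0.0355,-0.0021,0,0,0,0],[0,0.0353,-0.0023,0,0,0,0],[0,0,0,0,0,0,-7],[0,0,0,0,0,0,-7],[0,0,0,0,0,0,-7],[0,0,0,0,0,0,-7],[0,0,0,0,0,0,-7]]
  ]
}}

```text
clock: 11.52
position: [585.9, -274.9, 206.7]
ee_rot: [0.96, -0.281, -0.002, -0.0]
contact_force: [0.5, -0.2, -0.1]
gripper_width: 85.4
grasp_force: 0.0
```

>>> {"method": "servo_tool", "body": {
  "commands": [
    [[0,0,0,0.02,0,0,-1.5],[0,0,0,0,0,0,0],[0,0,0,0,0,0,0],[0,0,0,0,0,0,0]]
  ]
}}

```text
clock: 11.85
position: [586.7, -275.1, 188.3]
ee_rot: [0.962, -0.271, -0.001, 0.0]
contact_force: [-0.3, -0.3, -1.0]
gripper_width: 85.4
grasp_force: 0.0
```

```bash
python3 s.py 587 -275 86
```

```text
11.85 pos [ 586.73 -275.09  188.34] F [-0.3  -0.26 -0.98] w 85.44748972829397 0.0 j [-0.19  0.45  0.01  0.   -1.13  1.21]
x [ 0.85 -0.52 -0.  ] y [-0.52 -0.85  0.  ] yawy -121.483717033899 z [-0.  0. -1.]
tool delta mm [  0.33  -0.31 102.34]
```

>>> {"method": "servo_tool", "body": {
  "commands": [
    [[0,0,0,0.03,0,0,0],[0,0,0,0.03,0,0,0],[0,0,0,0.02,0,0,0],[0,0,0,0.012,0,0,0],[0,0,0,0.009,0,0,0],[80,0,0,0,0,0,0],[140,0,0,0,0,0,0],[170,0,0,0,0,0,0],[190,0,0,0,0,0,0],[200,0,0,0,0,0,0]]
  ]
}}

```text
clock: 12.68
position: [587.7, -275.3, 89.1]
ee_rot: [0.963, -0.271, 0.001, -0.0]
contact_force: [-0.1, -0.8, -0.4]
gripper_width: 25.7
grasp_force: 0.0
```

>>> {"method": "servo_tool", "body": {
  "commands": [
    [[210,0,0,0,0,0,0],[220,0,0,0,0,0,0],[255,0,0,0,0,0,0],[255,0,0,0,0,0,0],[255,0,0,0,0,0,0],[255,0,0,0,0,0,0],[255,0,0,0,0,0,0],[255,0,0,0,0,0,0]]
  ]
}}

```text
clock: 13.35
position: [587.4, -275.3, 88.7]
ee_rot: [0.963, -0.271, 0.001, 0.0]
contact_force: [-0.8, 0.4, 6.4]
gripper_width: 12.6
grasp_force: 58.3
```

```bash
python3 s.py
```

```text
13.35 pos [ 587.43 -275.26   88.73] F [-0.8   0.36  6.36] w 12.5785894350675 58.339923620224 j [-0.19  0.55 -0.11  0.   -0.92  1.21]
x [ 0.85 -0.52  0.  ] y [-0.52 -0.85 -0.  ] yawy -121.42801432844725 z [ 0. -0. -1.]
```

>>> {"method": "servo_tool", "body": {
  "commands": [
    [[255,0,0,-0.005,0,0,0],[255,0,0,-0.01,0,0,0],[255,0,0,-0.02,0,0,0],[255,0,0,-0.025,0,0,0],[255,0,0,-0.03,0,0,0],[255,0,0,-0.03,0,0,0],[255,0,0,-0.03,0,0,0],[255,0,0,-0.01,0,0,0],[255,0,0,0,0,0,0],[255,0,0,0,0,0,0]]
  ]
}}

```text
clock: 14.18
position: [586.6, -274.7, 247.3]
ee_rot: [0.963, -0.271, -0.0, -0.001]
contact_force: [-0.1, -0.7, -1.8]
gripper_width: 12.4
grasp_force: 58.6
```

```bash
python3 s.py 541 106 200
```

```text
14.1833 pos [ 586.55 -274.69  247.25] F [-0.09 -0.67 -1.78] w 12.36972102266654 58.561336398124695 j [-0.19  0.41  0.1  -0.   -1.25  1.21]
x [ 0.85 -0.52 -0.  ] y [-0.52 -0.85 -0.  ] yawy -121.47259390519906 z [-0.  0. -1.]
tool delta mm [-237.56 -300.87   47.72]
```

>>> {"method": "servo_tool", "body": {
  "commands": [
    [[255,-0.0237,-0.03,0,0,0,0],[255,-0.0237,-0.03,0,0,0,0],[255,-0.0237,-0.03,0,0,0,0],[255,-0.0237,-0.03,0,0,0,0],[255,-0.0237,-0.03,0,0,0,0],[255,-0.0237,-0.03,0,0,0,0],[255,-0.0237,-0.03,0,0,0,0],[255,-0.0237,-0.03,0,0,0,0],[255,-0.0237,-0.03,0,0,0,0],[255,-0.0237,-0.03,0,0,0,0]]
  ]
}}

```text
clock: 15.02
position: [539.4, 105.9, 245.1]
ee_rot: [0.963, -0.271, -0.002, 0.001]
contact_force: [0.7, -0.8, -0.2]
gripper_width: 12.8
grasp_force: 58.7
```

>>> {"method": "servo_tool", "body": {
  "commands": [
    [[255,0,0,0.03,0,0,0],[255,0,0,0.03,0,0,0],[255,0,0,0.025,0,0,0],[255,0,0,0.01,0,0,0],[255,0,0,0,0,0,0],[255,0,0,0,0,0,0],[255,0,0,0,0,0,0]]
  ]
}}

```text
clock: 15.6
position: [542.3, 104.6, 153.9]
ee_rot: [0.963, -0.271, 0.001, -0.0]
contact_force: [1.0, -0.7, -1.2]
gripper_width: 12.7
grasp_force: 58.8
```

```bash
python3 s.py 541 106 130
python3 - <<'E'
from h import *
b=cams.get_image("side");a=cams.get_image("top")
print(proj(b,[[541,106,45],[541,106,48]]),proj(a,[[541,106,45]]))
p=arm.read_state()["position"]; print(proj(b,[p-[0,0,84],p]),proj(a,[p-[0,0,84]]))
c=np.hstack([crop(b,310,215,100,125,4),crop(a,257,225,100,125,4)])
cv2.imwrite("pics/c5.png",np.clip(c*1.5,0,255).astype(np.uint8))
E
```

```text
15.6 pos [542.33 104.57 153.93] F [ 1.   -0.67 -1.2 ] w 12.700504589675466 58.76323878765106 j [ 0.48  0.33 -0.28  0.   -0.95  0.54]
x [ 0.85 -0.52  0.  ] y [-0.52 -0.85 -0.  ] yawy -121.44970719698999 z [ 0.  0. -1.]
tool delta mm [-1.92 -0.49 23.93]
[[349.01343084 292.29686813]
 [349.13100395 291.30887241]] [[294.50572317 284.81502931]]
[[349.78275446 282.9636096 ]
 [353.45235437 251.88671026]] [[294.77192722 282.83799284]]
```

View pics/c5.png

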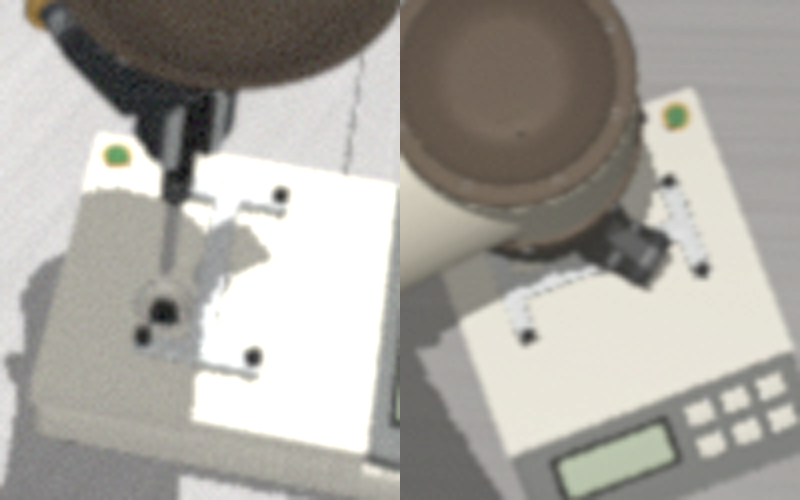

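The crop shows the black plunger in its well at side-view pixel (350.4,292.6), with the probe tip just above it at (351.6,283.4). Both are shifted the same way from my predictions, so the target holds. I'll trim by 2 mm and descend.

>>> {"method": "servo_tool", "body": {
  "commands": [
    [[255,-0.0019,-0.0005,0,0,0,0],[255,0,0,0.008,0,0,0],[255,0,0,0.007,0,0,0],[255,0,0,0.004,0,0,0],[255,0,0,0.002,0,0,0],[255,0,0,0,0,0,0],[255,0,0,0,0,0,0],[255,0,0,0,0,0,0]]
  ]
}}

```text
clock: 16.37
position: [540.2, 106.0, 131.9]
ee_rot: [0.963, -0.271, 0.0, -0.0]
contact_force: [-0.2, -0.5, -1.0]
gripper_width: 12.3
grasp_force: 58.8
```

>>> {"method": "servo_tool", "body": {
  "commands": [
    [[255,0,0,0.001,0,0,0],[255,0,0,0.001,0,0,0],[255,0,0,0,0,0,0],[255,0,0,0,0,0,0],[255,0,0,0,0,0,0]]
  ]
}}

```text
clock: 16.78
position: [540.0, 105.9, 129.9]
ee_rot: [0.963, -0.271, 0.0, -0.0]
contact_force: [-0.4, -0.9, -0.3]
gripper_width: 12.3
grasp_force: 58.8
```

>>> {"method": "servo_tool", "body": {
  "commands": [
    [[255,0.0008,0,0.001,0,0,0],[255,0,0,0.0005,0,0,0],[255,0,0,0,0,0,0],[255,0,0,0,0,0,0],[255,0,0,0,0,0,0]]
  ]
}}

```text
clock: 17.2
position: [540.9, 105.5, 128.5]
ee_rot: [0.963, -0.271, 0.0, -0.0]
contact_force: [-0.9, -0.6, 0.6]
gripper_width: 12.8
grasp_force: 58.8
```

>>> {"method": "servo_tool", "body": {
  "commands": [
    [[255,0,0,0.001,0,0,0],[255,0,0,0,0,0,0],[255,0,0,0,0,0,0],[255,0,0,0,0,0,0]]
  ]
}}

```text
clock: 17.53
position: [540.9, 105.6, 127.5]
ee_rot: [0.963, -0.271, 0.0, -0.0]
contact_force: [0.4, 0.3, 1.1]
gripper_width: 12.5
grasp_force: 58.8
```

>>> {"method": "servo_tool", "body": {
  "commands": [
    [[255,0,0,0.001,0,0,0],[255,0,0,0,0,0,0],[255,0,0,0,0,0,0],[255,0,0,0,0,0,0]]
  ]
}}

```text
clock: 17.87
position: [540.9, 105.5, 126.5]
ee_rot: [0.963, -0.271, 0.0, -0.0]
contact_force: [0.5, -0.6, 2.3]
gripper_width: 12.8
grasp_force: 58.9
```

>>> {"method": "servo_tool", "body": {
  "commands": [
    [[255,0,0,0.001,0,0,0],[255,0,0,0.0005,0,0,0],[255,0,0,0,0,0,0],[255,0,0,0,0,0,0],[255,0,0,0,0,0,0]]
  ]
}}

```text
clock: 18.28
position: [540.9, 105.6, 125.1]
ee_rot: [0.963, -0.271, 0.0, -0.0]
contact_force: [-0.5, 0.1, 4.2]
gripper_width: 12.3
grasp_force: 59.1
```

Run:
```python
from h import *
F=[]
for i in range(12):
    b=cams.get_image("side");F.append(arm.read_state()["contact_force"])
print(np.mean(F,0),np.std(F,0),arm.read_state()["position"])
c=np.hstack([crop(b,310,215,100,125,4),crop(b,365,170,100,125,4)])
cv2.imwrite("pics/c6.png",np.clip(c*1.7,0,255).astype(np.uint8))
```

```text
[-0.00648065  0.01569957  4.18064384] [0.25284241 0.42552113 0.5735932 ] [540.80317251 105.56576796 124.86221334]
```

View pics/c6.png

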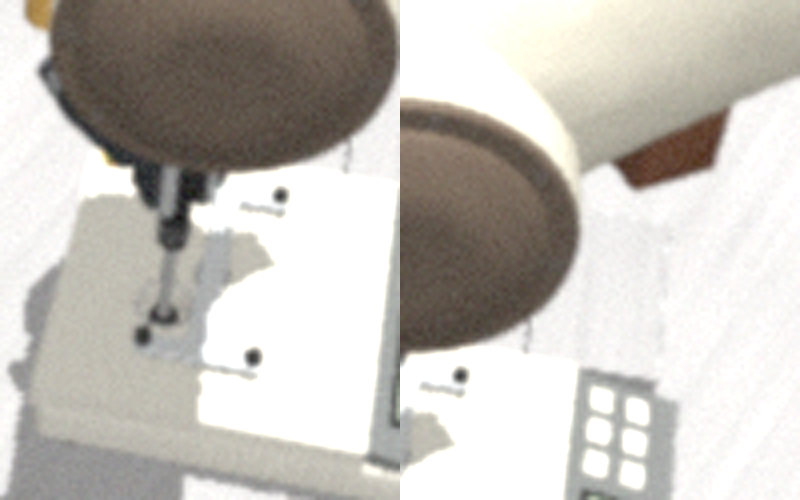

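The crop shows the tip in the middle of the black plunger at crop (165,315), the probe upright and the pan flat on the counter. The reading of 4.2 N plus about 0.8 N for the probe's weight gives a push of about 5 N, or roughly 3 mm down.

```bash
python3 -c "
from bench import ticket
print(ticket.job_done())"
```

```text
the job is handed in; nothing more can be done
None
```

I handed the job in with the probe upright in the gripper and holding the switch about 3 mm down at about 5 N, and with the pan lying flat on the counter; the hand-in gave no verdict, and I made no contact with the jar, weight or spatula that I could detect.

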